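# Slide the loaded carrier board into its locating notch and bolt it down

### The job

Push the plywood carrier board by its upright lip along the rails of the jig, away from the robot, until it drops flat into the locating notch; then push the lock bolt's post so that the bolt slides fully home across the board, and leave it so. Only push: grasp and lift nothing, do not touch the cast hub that rides on the board, and leave the other things on the bench alone.

Things in the scene. Friction and masses are not known exactly. Their poses are not given: they have to be found in the camera images.
- jig: Fixed jig, its pose varies: steel base 310x112x8 mm (x -150 to 160), two aluminium rails, tops 28 mm above the bench, cheeks 83 mm apart inside, 36 mm high (31 mm at x 7 to 60). Open at the near end, so fingers can enter behind the board. Origin: bench height, midway between the rails; +x the sliding direction away from the robot, y left, z up. An outrigger on the right carries the lock bolt.
- notch (a point): Centre of the notch's floor, at x 75, y 0, z 20 mm in the jig's frame. The notch is a stretch of the rails 135 mm long and 8 mm lower than the rest, with square ends (x 7.5 to 142.5). The seated board's origin lies here, within 2.5 mm along x.
- carrier: Loose plywood board 130 (along the rails) x 80 x 9 mm, 0.16 kg, on the rails, 1.5 mm play each side. Origin: centre of underside; x towards the notch. Slides with 1 to 2 N; starts 110 to 150 mm short of the notch. It tips forward some 8 degrees as its middle passes the notch's edge, then drops 8 mm, lies flat, and is stopped by the notch's far end. A frame 76 mm square, 4 mm high, holds the hub.
- lip_top (a point): Middle of the top edge of the rear (robot side) face of the aluminium lip at the board's rear end, to push on: 70 mm wide, 5 mm thick, 28 mm above the board's top. At x -65, z 37 mm in the board's frame. The lip spans 37 to 65 mm above the bench before the drop, 29 to 57 mm after it.
- cast_hub_0: Loose small cast metal hub, 62 mm flange diameter, 31 mm high, standing in the frame on the carrier board with 3 mm play each side. Origin: centre of its underside, 9 mm above the board's underside. To ride along untouched.
- lock_bolt (a joint): Slide of the lock bolt, m: 0 drawn out to the right (-y of the jig), 0.036 fully home (+y), tip 24 mm over the seated board. Starts at 0 to 0.006, stays where left, needs 2 to 4 N. Steel bar 14 mm wide, 60 mm long, 32 to 42 mm above the bench: it clears the seated board by 3 mm but strikes a board not dropped. A small bridge over it at jig y -51 to -62 has its top at 46 mm.
- bolt_post (a point): Centre of the top of the bolt's upright round post, 13 mm in diameter, 42 to 74 mm above the bench; the bar reaches 10 mm outward past its centre. Moves with the bolt; in the jig's frame x 27, y -102 mm when fully out, y -66 mm when home. Push on its outer (-y) side towards +y of the jig.
- spacer_0: Bystander: loose brass spacer, 29 mm diameter, 21 mm high, on the bench right of the jig. Origin: centre of its underside.
- valve_nut: Bystander: loose brass hexagon nut, 32x28x14 mm, on the bench right of the jig. Origin: centre of its underside.
- tape_measure: Bystander: loose pocket tape measure, 65x73x40 mm, on the bench left of the jig. Origin: centre of its underside.

How it is judged:
By the outcome, as a careful person would: the job done as asked, in the order asked, and still so for the second after the job is handed in, with the robot touching nothing.
It also fails if it takes over 48 s, if anything falls off the work surface, if the arm or the gripper's body presses on something with over 40 N, if the wrist force passes 120 N, or if a joint passes its speed limit or range.

### The arm

A 6-joint arm with a two-finger parallel gripper is mounted at the origin on a cart in front of the work surface, level with it; the furniture and walls round the work are solid. World frame = base frame: x ahead of the robot, y to its left, z up, the work surface at z = 0. Lengths are in mm, angles in rad, forces in N, time in s.
With the tool pointing down it reaches from about 325 to 875 mm from the base axis. Payload 4.4 kg.
Tool frame: the origin (TCP) lies between the finger pads; the fingertips stand 22 mm ahead of it and the grasp point (between the pads) lies 3 mm ahead of it (ctrl.tips_ahead is the distance from the TCP to the fingertips, in mm); y points along the fingers, z is the direction in which the jaws open and shut, and the axes are right-handed (so a half turn about y gives the same grasp; the last joint's range is limited). The gripper opens to 85 mm and grips with 20 to 120 N. Pads are 22 mm wide; open, the fingers measure 114 mm over their backs; the gripper's body (76 mm by 85 mm) begins 54 mm behind the grasp point. The pads swing forward as they close: fully open they stand 13 mm farther back than shut.
Start: joints at [-1.264, 0.207, 1.542, -0, 1.393, -0.15], TCP at [254.125, -515.799, 253.282] pointing down, gripper open.
Joint ranges: [-2.73, 2.73], [-0.86, 2.22], [0.23, 2.46], [-1.11, 4.25], [0.08, 2.63], [-2.82, 2.82]. Speed limits (rad/s): [2.79, 2.79, 3.14, 3.14, 3.14, 3.14].

### API

Orientations are given as a rotation vector (axis times angle).
In Python, from rig import ctrl gives the robot as it stands.
- The arm moves only by the tool move_arm, never from a script. Its argument "steps" is a list of rows, each a list of 7 numbers: the turn, a rotation vector about the tool's x, y, z in rad, then the shift along the tool's x, y, z in mm, then the opening, from 0 (shut) to 1 (fully open). In form: [[wx, wy, wz, x, y, z, gripper], ...]. A call has 1 to 12 rows; each row is the pose to reach, as a shift and turn from the pose measured when the call began, along the tool's axes at that moment; what a row does not reach only later rows make up. A row lasts 1/10 s, in which the tool goes at most 50 mm and 8.59 degrees, less where a joint would pass 70% of its speed; a pose out of reach is approached as far as the arm can. A call with a gripper value outside its range is refused whole. The fingers move at their own pace and stop on an object; "grip_force" is the grip in N (left out, the last holds). Time passes only in rows, so rows that repeat a pose let the fingers close. It gives the time, the measured TCP pose, the force and the opening at its end, in the units of the state.
- ctrl.get_state(): the state, without advancing time (a new reading comes with each control period).
- ctrl.snapshot(name): name is "scene" or "top" or "wrist"; returns a dict with "img" (400x640x3 uint8, red, green, blue), "depth" (400x640 float32, mm along the optical axis (not along the pixel's ray), 0 where there is no reading), "fx", "fy", "cx", "cy" (pixels), "position" and "attitude" of the camera in the world. Camera axes: x right, y up, looking along -z (the intrinsics and any distortion apply to the point x, -y, -z); pixel columns grow to the right and rows downward; lengths in mm; the calibration is good to about 2 mm. A picture is of the moment at which its call begins.
- ctrl.close_job(): hands the job in, once; it reports no verdict.
The state is a dict: "time_s": time; "joints": joint angles; "joint_velocities": joint speeds; "joint_torque": joint torques, N m; "tool_pos": TCP position; "ee_rot": TCP orientation; "force": force on the tool from outside, world axes, zero at the start; "ft_torque": the same for the moment, N m; "opening": opening from 0.0 (shut) to 1.0 (fully open).
Only numpy, scipy, OpenCV 4.12 (cv2) and the standard library are available. Lean on these libraries where they do the work, as an engineer would, in place of code of your own. Each camera call takes 0.05 s, during which the arm holds its last target.

## Working session

There is one attempt and no reset: what is moved stays moved. The work goes in short steps, Python scripts to look and compute and a tool call to move; the robot and the scene stay as the last step left them, time stands still between calls to the robot, and variables do not carry over. Pictures are saved under pics/ and viewed, and the job is handed in when it is done.

Besides the shell and the picture viewer there is one more tool, called after "Request:" as a command line: name --pt "numbers of a row" for each row, then --argument value for the rest. move_arm: Moves the arm, as the interface text tells. Its arguments: {"type":"object","properties":{"steps":{"type":"array","items":{"type":"array","items":{"type":"number"}}},"grip_force":{"type":"number"}},"required":["steps"]}

```bash
ls; mkdir -p pics
python3 - <<'E'
from rig import ctrl
import cv2,numpy as np
print(ctrl.get_state())
for n in ["scene","top"]:
    s=ctrl.snapshot(n); cv2.imwrite(f"pics/{n}0.png",s["img"][:,:,::-1]); print(n,{k:s[k] for k in s if k not in("img","depth")})
    np.savez(f"/tmp/{n}0.npz",**{k:np.array(v) for k,v in s.items()})
E
```

```text
pics
{'time_s': 0.0, 'joints': array([-1.26350765e+00,  2.07427469e-01,  1.54296471e+00,  1.04542211e-05,
        1.39348616e+00, -1.50514370e-01]), 'joint_velocities': array([-1.32554515e-03,  4.93963676e-04,  3.47334733e-04, -1.53284018e-03,
       -2.25322546e-03,  1.97429787e-05]), 'joint_torque': array([-1.16161186e-04, -3.83033001e+01, -2.91595674e+01, -5.50351506e-04,
        1.05614887e-02, -2.83910175e-06]), 'tool_pos': array([ 253.90674772, -515.11626121,  252.11635428]), 'ee_rot': array([-0.45847288,  1.96940067, -1.96479664]), 'force': array([-0.07549214, -0.11507509,  0.33436355]), 'ft_torque': array([-0.02550214, -0.05273293, -0.00158429]), 'opening': 0.9992269880128667}
scene {'fx': 430.68323163767207, 'fy': 430.68323163767207, 'cx': 323.5663337902185, 'cy': 199.6201025148339, 'position': array([ -35.04977345, -361.71364326,  559.47248847]), 'attitude': array([ 0.86397707, -0.52638383, -0.95982311])}
top {'fx': 474.6085507793462, 'fy': 474.6085507793462, 'cx': 319.9442513163577, 'cy': 199.33017181575147, 'position': array([ 534.45093417,  -24.13601769, 1184.31927399]), 'attitude': array([ 0.05472603, -0.04091048, -1.59194893])}
```

View pics/scene0.png

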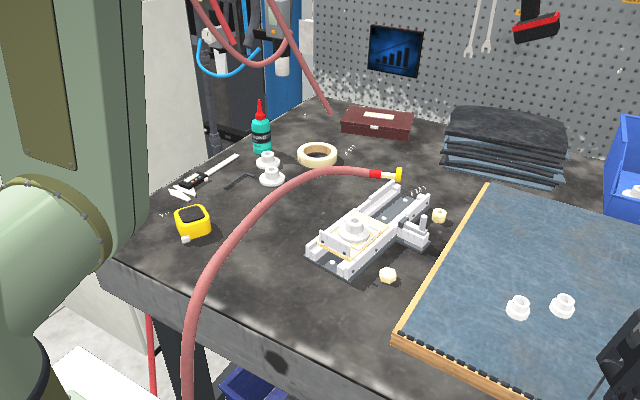

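View pics/top0.png

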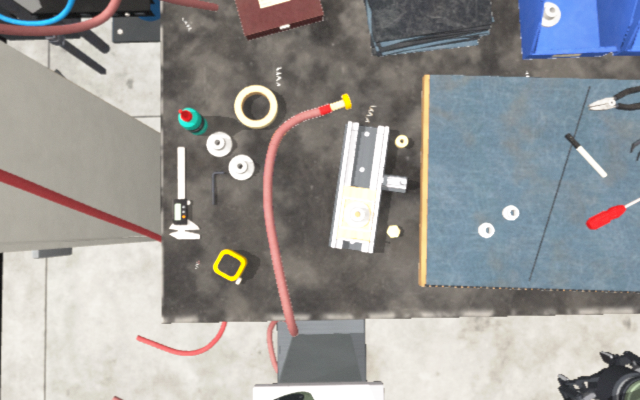

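The scene view shows the jig at about (370,235), with the board at its near end. The top view shows the jig from (330–390, 122–252), with the bolt outrigger at (397,184), the spacer at (401,141), the nut at (393,231) and a red hose to its left. I'll zoom in.

```bash
cat > h.py <<'E'
import numpy as np,cv2
from scipy.spatial.transform import Rotation as R
def load(n): return dict(np.load(n))
def world(s,u,v,d):
    x=(np.asarray(u)-s["cx"])/s["fx"]*d; y=(np.asarray(v)-s["cy"])/s["fy"]*d
    p=np.stack([x,-y,-np.asarray(d)*np.ones_like(x)],-1)
    return R.from_rotvec(s["attitude"]).apply(p.reshape(-1,3)).reshape(p.shape)+s["position"]
def plane(s,u,v,z):
    o=s["position"]; p=world(s,np.array([float(u)]),np.array([float(v)]),1.0)[0]-o
    return o+p*(z-o[2])/p[2]
def proj(s,P):
    p=R.from_rotvec(s["attitude"]).inv().apply(np.atleast_2d(P)-s["position"])
    return np.stack([s["cx"]+s["fx"]*p[:,0]/-p[:,2], s["cy"]-s["fy"]*p[:,1]/-p[:,2]],-1)
E
python3 - <<'E'
from h import *
t=load("/tmp/top0.npz")
im=t["img"][105:265,300:430,::-1]; cv2.imwrite("pics/topz.png",cv2.resize(im,None,fx=3.7,fy=3.7,interpolation=cv2.INTER_CUBIC))
s=load("/tmp/scene0.npz")
im=s["img"][160:300,290:470,::-1]; cv2.imwrite("pics/scz.png",cv2.resize(im,None,fx=4.2,fy=4.2,interpolation=cv2.INTER_CUBIC))
v,u=np.mgrid[0:400,0:640]; W=world(t,u,v,t["depth"])
for (a,b) in [(280,280),(268,200),(300,120),(290,320),(347,101),(363,140),(397,184),(401,141),(393,231),(230,265),(600,240),(425,200)]: print((a,b),W[b,a].round(0))
E
```

```text
(280, 280) [413.  84.  44.]
(268, 200) [606. 111.  34.]
(300, 120) [804.  31.  17.]
(290, 320) [315.  64.  25.]
(347, 101) [845. -86.  36.]
(363, 140) [ 752. -125.   10.]
(397, 184) [ 637. -202.   41.]
(401, 141) [ 749. -222.   -0.]
(393, 231) [ 524. -192.   15.]
(230, 265) [451. 204.  41.]
(600, 240) [ 492. -685.   35.]
(425, 200) [ 597. -269.   36.]
```

View pics/topz.png

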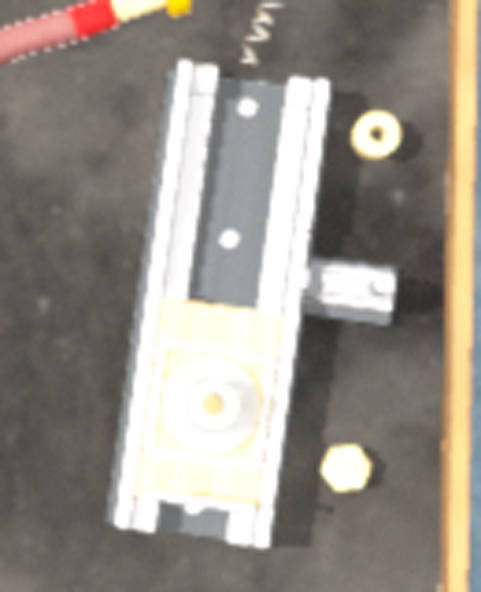

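View pics/scz.png

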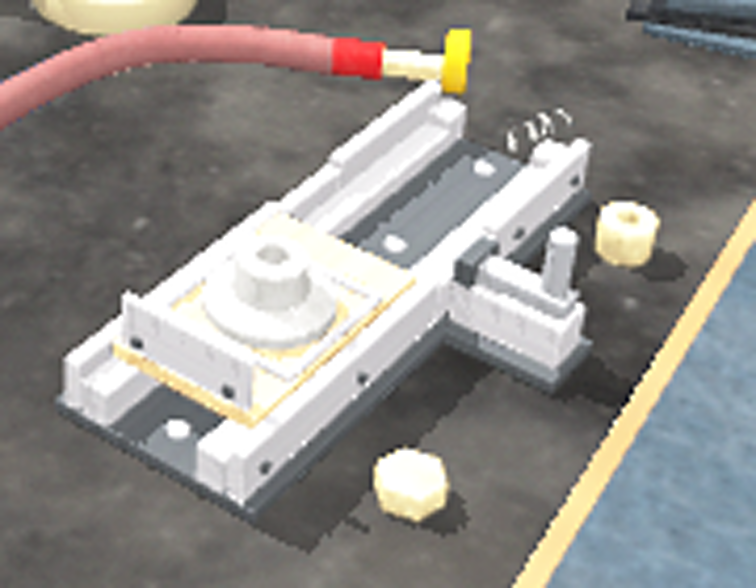

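Run:
```python
from h import *
from rig import ctrl
print(ctrl.tips_ahead)
st=ctrl.get_state(); print(R.from_rotvec(st["ee_rot"]).as_matrix().round(3))
for n in ("top","scene"):
    t=load(f"/tmp/{n}0.npz"); v,u=np.mgrid[0:400,0:640]; W=world(t,u,v,t["depth"])
    roi=(W[...,0]>480)&(W[...,0]<830)&(W[...,1]>-240)&(W[...,1]<-40)&(t["depth"]>0)
    m=roi&(W[...,2]>30)&(W[...,2]<39); P=W[m]
    print(n,m.sum(), "bench z", np.median(W[...,2][roi&(W[...,2]<6)]))
    # post / lip points
    for lo,hi in((44,80),(60,80)):
        q=W[roi&(W[...,2]>lo)&(W[...,2]<hi)]; print(lo,len(q))
        if len(q): 
            post=q[(q[:,1]<-170)]; print(" post",len(post),post.mean(0).round(1) if len(post) else "")
    sat=t["img"].astype(int); white=(sat.min(-1)>150)&(sat.max(-1)-sat.min(-1)<30)&roi
    cnts,_=cv2.findContours(white.astype(np.uint8),cv2.RETR_EXTERNAL,cv2.CHAIN_APPROX_NONE)
    for c in cnts:
        if cv2.contourArea(c)>20: print(cv2.contourArea(c),cv2.boundingRect(c))
```

```text
22.0
[[-0.897 -0.001  0.442]
 [-0.442  0.002 -0.897]
 [-0.    -1.    -0.002]]
top 1684 bench z -0.1985737170862194
44 645
 post 77 [ 643.4 -194.5   55.6]
60 211
 post 28 [ 639.7 -210.2   72.1]
84.5 (387, 226, 12, 11)
80.5 (396, 136, 11, 11)
5088.5 (331, 121, 76, 129)
scene 1681 bench z -1.10402670754695
44 1060
 post 132 [ 636.2 -204.6   58.3]
60 367
 post 60 [ 634.9 -212.9   68.9]
120.0 (380, 267, 16, 12)
68.5 (433, 208, 13, 9)
94.5 (378, 204, 29, 18)
4681.0 (306, 179, 125, 98)
```

Run:
```python
from h import *
t=load("/tmp/top0.npz"); v,u=np.mgrid[0:400,0:640]; W=world(t,u,v,t["depth"])
g=cv2.GaussianBlur(cv2.cvtColor(t["img"],cv2.COLOR_RGB2GRAY),(0,0),.6).astype(float)
L=[];Rr=[]
for r in range(130,245,4):
    if 168<r<200: pass
    row=(g[r]>170)
    c0=int(362-(r-120)*0.12)
    xs=np.where(row[c0-35:c0+30])[0]+c0-35
    if len(xs)==0: continue
    L.append(plane(t,xs[0]-.5,r,36)); 
    if not 168<r<200: Rr.append(plane(t,xs[-1]+.5,r,36))
for n,A in(("L",L),("R",Rr)):
    A=np.array(A); k=np.polyfit(A[:,0],A[:,1],1)
    for _ in range(3):
        res=A[:,1]-np.polyval(k,A[:,0]); ok=abs(res)<2.5; k=np.polyfit(A[ok,0],A[ok,1],1)
    print(n,k,np.degrees(np.arctan(k[0])),ok.sum(),len(A),np.polyval(k,[500,650,800]).round(1))
# lip points
P=W[(W[...,2]>55)&(W[...,2]<67)&(W[...,0]>480)&(W[...,0]<570)&(W[...,1]>-200)&(W[...,1]<-60)]
print(P[P[:,0]<520].round(0)[:40].tolist())
# near end corners (zoomed picks)
for (a,b) in [(113,520),(272,547),(180,62),(330,82)]: print(plane(t,300+a/3.7,105+b/3.7,36 if 0 else 30).round(1))
```

```text
L [-0.16185249 43.95917684] -9.19373767933119 29 29 [-37.  -61.2 -85.5]
R [ -0.16228976 -60.81742884] -9.218149687776693 21 21 [-142.  -166.3 -190.6]
[[510.0, -63.0, 61.0], [510.0, -65.0, 66.0], [510.0, -70.0, 64.0], [510.0, -72.0, 65.0], [508.0, -63.0, 64.0], [508.0, -65.0, 63.0], [508.0, -72.0, 67.0], [508.0, -74.0, 66.0], [508.0, -77.0, 65.0], [508.0, -79.0, 66.0], [508.0, -81.0, 64.0], [508.0, -86.0, 66.0], [508.0, -88.0, 63.0], [506.0, -72.0, 66.0], [506.0, -74.0, 66.0], [505.0, -79.0, 67.0], [505.0, -84.0, 64.0], [505.0, -86.0, 65.0], [505.0, -88.0, 61.0], [505.0, -91.0, 59.0], [505.0, -93.0, 63.0], [505.0, -96.0, 62.0], [505.0, -98.0, 66.0], [505.0, -100.0, 65.0], [505.0, -102.0, 66.0], [503.0, -91.0, 64.0], [503.0, -93.0, 67.0], [503.0, -95.0, 66.0], [503.0, -98.0, 65.0], [503.0, -100.0, 62.0], [503.0, -102.0, 62.0], [503.0, -105.0, 65.0], [503.0, -107.0, 66.0], [502.0, -110.0, 63.0], [502.0, -112.0, 63.0], [502.0, -114.0, 67.0], [502.0, -117.0, 62.0], [502.0, -119.0, 65.0], [500.0, -105.0, 65.0], [500.0, -112.0, 64.0]]
[492.1 -38.   30. ]
[ 472.3 -141.5   30. ]
[794.3 -89.4  30. ]
[ 778.5 -188.6   30. ]
```

Request:
move_arm --pt "0 0.15 0 -33 0 -38 0" --pt "0 0.3 0 -67 0 -76 0" --pt "0 0.45 0 -101 0 -114 0" --pt "0 0.57 0 -135 0 -152 0" --pt "0 0.57 0 -170 0 -190 0" --pt "0 0.57 0 -200 0 -225 0" --pt "0 0.57 0 -230 0 -255 0" --pt "0 0.57 0 -260 0 -255 0" --pt "0 0.57 0 -295 0 -255 0" --pt "0 0.57 0 -295 0 -255 0" --pt "0 0.57 0 -295 0 -255 0"

```text
time_s: 1.2
tool_pos: [405.6, -155.5, 252.3]
ee_rot: [-0.117, -2.166, 2.161]
force: [0.0, -0.7, -0.2]
opening: 0.005
```

Run:
```python
from h import *
from rig import ctrl
s=ctrl.snapshot("wrist"); np.savez("/tmp/wrist1.npz",**{k:np.array(v) for k,v in s.items()}); cv2.imwrite("pics/wrist1.png",s["img"][:,:,::-1])
print(s["position"],R.from_rotvec(s["attitude"]).as_matrix().round(2)); st=ctrl.get_state(); print(st["tool_pos"],R.from_rotvec(st["ee_rot"]).as_matrix().round(3), st["joints"].round(2))
```

```text
[ 474.91016475 -164.40740245  372.77190904] [[-0.11  0.96  0.27]
 [-0.99 -0.11 -0.03]
 [-0.   -0.28  0.96]]
[ 405.14878201 -155.9306105   252.26800427] [[-0.994 -0.002 -0.112]
 [ 0.112  0.002 -0.994]
 [ 0.003 -1.    -0.002]] [-0.57 -0.1   1.87  0.    1.38  1.11]
```

View pics/wrist1.png

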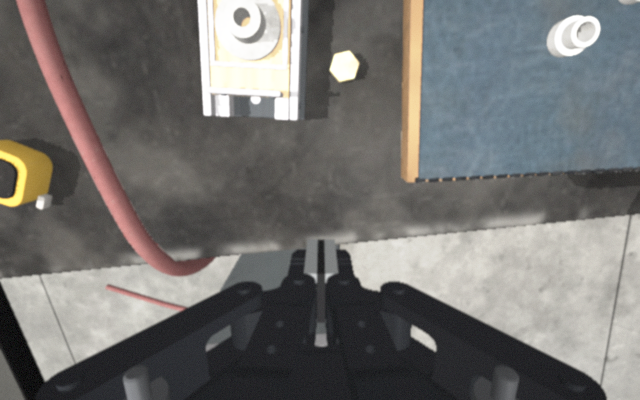

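Run:
```python
from h import *
t=load("/tmp/wrist1.npz")
cv2.imwrite("pics/w1z.png",cv2.resize(t["img"][0:135,185:370,::-1],None,fx=4.3,fy=4.3,interpolation=cv2.INTER_CUBIC))
```

```text
(no output)
```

View pics/w1z.png

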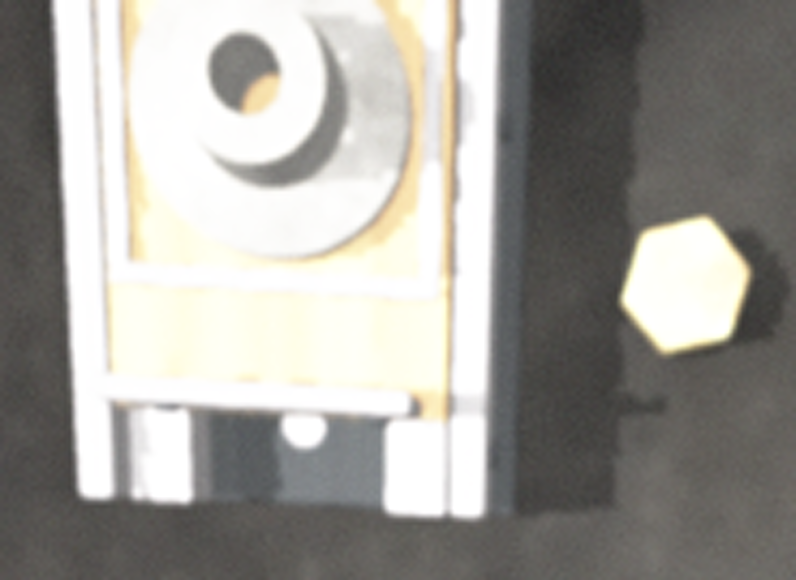

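Run:
```python
from h import *
t=load("/tmp/wrist1.npz"); T=load("/tmp/top0.npz")
f=lambda a,b,z:plane(t,185+a/4.3-.4,b/4.3-.4,z)
A=[f(78,497,36),f(112,497,36),f(450,515,36),f(487,517,36)]
for a in A: print(a.round(1))
d=A[3]-A[0]; print("near end yaw",np.degrees(np.arctan2(-d[0],-d[1]))*1, "width",np.linalg.norm(d[:2]), "inside",np.linalg.norm((A[2]-A[1])[:2]))
print("near mid",((A[0]+A[3])/2).round(1),((A[1]+A[2])/2).round(1))
print("lip rear top",f(103,400,65).round(1),f(412,416,65).round(1))
v,u=np.mgrid[0:400,0:640]; W=world(t,u,v,t["depth"])
m=(W[...,2]>55)&(W[...,2]<70)&(W[...,0]<530)&(W[...,0]>470)&(W[...,1]>-180)&(W[...,1]<-40)
P=W[m]; print(len(P),P.mean(0).round(1))
ex=np.array([np.cos(np.radians(-9.2)),np.sin(np.radians(-9.2))]); ey=np.array([-ex[1],ex[0]])
s=P[:,:2]@ex; l=P[:,:2]@ey; print("lip s pct",np.percentile(s,[2,10,50,90,98]).round(1),"lat",l.min(),l.max(),"z",np.median(P[:,2]))
nm=(A[0]+A[3])[:2]/2; print("near mid s,l",nm@ex,nm@ey)
# top-view post by depth
W=world(T,u,v,T["depth"]); m=(W[...,2]>66)&(W[...,2]<80)&(W[...,1]<-180)&(W[...,1]>-240)&(W[...,0]>600)&(W[...,0]<680)
P=W[m]; print("post top",len(P),P.mean(0).round(1)); print("post s,l",P[:,:2].mean(0)@ex,P[:,:2].mean(0)@ey)
S=load("/tmp/scene0.npz");W=world(S,u,v,S["depth"]);m=(W[...,2]>66)&(W[...,2]<80)&(W[...,1]<-180)&(W[...,1]>-240)&(W[...,0]>600)&(W[...,0]<680)
P=W[m]; print("post top scene",len(P),P.mean(0).round(1),P[:,:2].mean(0)@ex,P[:,:2].mean(0)@ey)
```

```text
[487.4 -39.4  36. ]
[486.5 -47.8  36. ]
[ 473.1 -129.9   36. ]
[ 471.6 -138.9   36. ]
near end yaw 9.05894588641219 width 100.7671284094377 inside 83.25187230533248
near mid [479.5 -89.2  36. ] [479.8 -88.8  36. ]
lip rear top [506.  -60.1  65. ] [ 495.1 -127.5   65. ]
441 [503.6 -93.2  64.5]
lip s pct [509.7 509.9 512.  514.1 514.5] lat -46.059197086904796 23.324704985994874 z 64.81112151061353
near mid s,l 487.6000871287518 -11.366588957183716
post top 25 [ 640.  -210.7   73.2]
post s,l 665.4157116422161 -105.6959188872503
post top scene 41 [ 635.7 -212.5   71.5] 661.5160800540774 -108.11322618660103
```

Request:
move_arm --pt "0 0.02 0 -15 10 -25 0" --pt "0 0.048 0 -35 20 -50 0" --pt "0 0.048 0 -59 50 -75 0" --pt "0 0.048 0 -59 90 -75 0" --pt "0 0.048 0 -59 125 -75 0" --pt "0 0.048 0 -59 155 -75 0" --pt "0 0.048 0 -59 180 -75 0" --pt "0 0.048 0 -59 185 -75 0" --pt "0 0.048 0 -59 185 -75 0"

```text
time_s: 2.15
tool_pos: [470.5, -88.1, 66.7]
ee_rot: [-0.167, -2.138, 2.132]
force: [0.9, 0.4, 0.1]
opening: -0.002
```

```bash
cat > look.py <<'E'
import sys
from h import *
from rig import ctrl
n=sys.argv[1]; st=ctrl.get_state()
ex=np.array([np.cos(np.radians(-9.2)),np.sin(np.radians(-9.2))]); ey=np.array([-ex[1],ex[0]])
p=st["tool_pos"]; print(st["time_s"],p.round(1),"s,l",(p[:2]@ex).round(1),(p[:2]@ey).round(1),"F",st["force"].round(1)); M=R.from_rotvec(st["ee_rot"]).as_matrix(); print(M.round(3)); print("joints",st["joints"].round(2))
for c in sys.argv[2:]:
    s=ctrl.snapshot(c); np.savez(f"/tmp/{c}{n}.npz",**{k:np.array(v) for k,v in s.items()})
    im=s["img"][:,:,::-1]
    if c=="scene": im=cv2.resize(im[150:310,280:480],None,fx=4,fy=3.75*16/15,interpolation=cv2.INTER_CUBIC)[:600]
    if c=="top": im=cv2.resize(im[105:265,290:430],None,fx=3.7,fy=3.7,interpolation=cv2.INTER_CUBIC)
    cv2.imwrite(f"pics/{c}{n}.png",im)
E
python3 look.py 2 scene wrist
```

```text
2.15 [470.5 -88.1  66.7] s,l 478.5 -11.7 F [0.9 0.4 0.1]
[[-0.987 -0.005 -0.161]
 [ 0.161  0.003 -0.987]
 [ 0.005 -1.    -0.002]]
joints [-0.37  0.26  1.92  0.    0.97  1.36]
```

View pics/scene2.png

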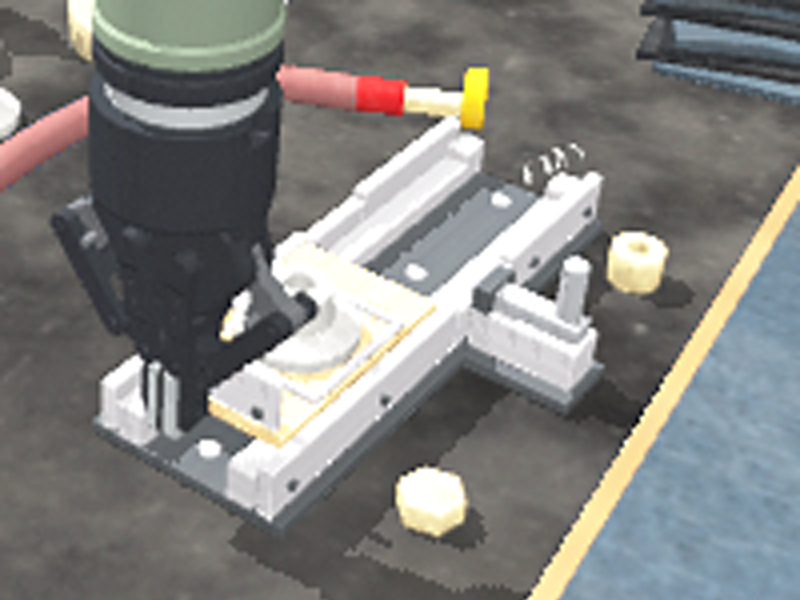

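View pics/wrist2.png

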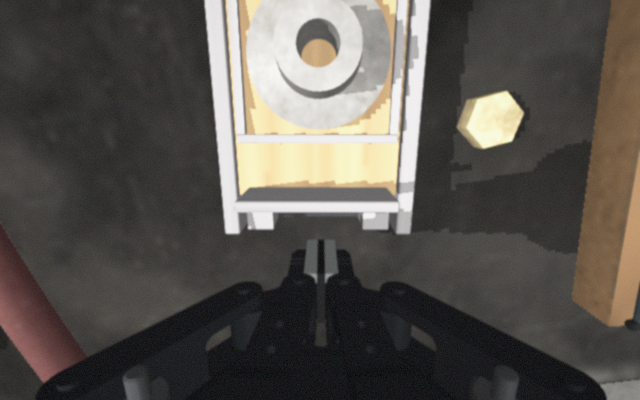

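The gripper is centred behind the lip (wrist view: lip at (318,205), fingers at (320,250)). Next is a slow push.

Request:
move_arm --pt "0 0 0 -6 0 0 0" --pt "0 0 0 -12 0 0 0" --pt "0 0 0 -16 0 0 0" --pt "0 0 0 -20 0 0 0" --pt "0 0 0 -24 0 0 0" --pt "0 0 0 -28 0 0 0" --pt "0 0 0 -32 0 0 0" --pt "0 0 0 -36 0 0 0" --pt "0 0 0 -41 0 0 0" --pt "0 0 0 -46 0 0 0" --pt "0 0 0 -51 0 0 0" --pt "0 0 0 -56 0 0 0"

```text
time_s: 3.45
tool_pos: [526.1, -96.8, 68.2]
ee_rot: [-0.165, -2.138, 2.133]
force: [-5.9, 1.3, 4.1]
opening: -0.002
```

```bash
python3 look.py 3 wrist
```

```text
3.45 [526.1 -96.8  68.2] s,l 534.8 -11.4 F [-5.9  1.3  4.1]
[[-0.987 -0.005 -0.16 ]
 [ 0.159  0.003 -0.987]
 [ 0.006 -1.    -0.002]]
joints [-0.34  0.36  1.78  0.    1.01  1.39]
```

View pics/wrist3.png

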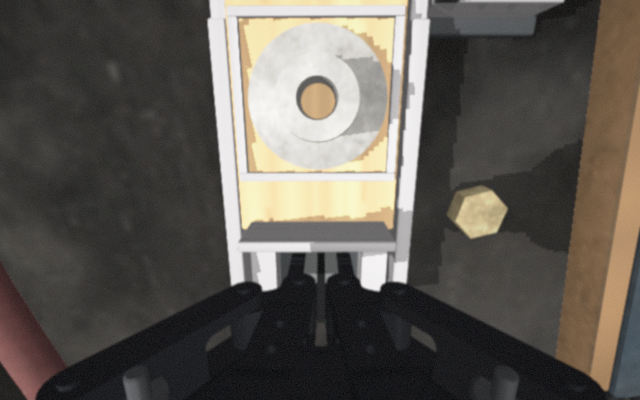

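```bash
cat > lip.py <<'E'
import sys
from h import *
t=load(sys.argv[1]); v,u=np.mgrid[0:400,0:640]; W=world(t,u,v,t["depth"])
ex=np.array([np.cos(np.radians(-9.2)),np.sin(np.radians(-9.2))]); ey=np.array([-ex[1],ex[0]])
s=W[...,:2]@ex; l=W[...,:2]@ey
b=(t["depth"]>0)&(abs(l+11.4)<33)&(abs(l+11.4)>17)
for r in range(170,270,1):
    m=b[r]&(W[r,:,2]>30)&(W[r,:,2]<80)
    if m.sum()>8: print(r,"s",np.median(s[r][m]).round(1),"z",np.median(W[r,:,2][m]).round(1),"l",l[r][m].min().round(0),l[r][m].max().round(0))
E
python3 lip.py /tmp/wrist3.npz | sed -n '40,100p'
```

```text
209 s 557.2 z 36.8 l -44.0 22.0
210 s 556.7 z 37.0 l -44.0 21.0
211 s 556.2 z 37.1 l -44.0 21.0
212 s 555.6 z 37.1 l -44.0 21.0
213 s 555.1 z 37.1 l -44.0 21.0
214 s 554.5 z 37.1 l -44.0 21.0
215 s 554.0 z 37.2 l -44.0 21.0
216 s 553.4 z 37.1 l -44.0 21.0
217 s 552.9 z 37.1 l -44.0 21.0
218 s 552.3 z 37.0 l -44.0 22.0
219 s 551.7 z 37.0 l -44.0 21.0
220 s 551.2 z 37.1 l -44.0 22.0
221 s 551.1 z 38.4 l -44.0 21.0
222 s 551.2 z 40.2 l -44.0 21.0
223 s 551.2 z 41.5 l -44.0 21.0
224 s 551.2 z 43.0 l -44.0 22.0
225 s 551.2 z 44.5 l -44.0 22.0
226 s 551.1 z 45.8 l -44.0 21.0
227 s 551.2 z 47.2 l -44.0 21.0
228 s 551.2 z 48.6 l -44.0 21.0
229 s 551.2 z 50.0 l -44.0 21.0
230 s 551.2 z 51.4 l -44.0 22.0
231 s 551.1 z 52.5 l -44.0 21.0
232 s 551.2 z 53.8 l -44.0 21.0
233 s 551.3 z 55.2 l -44.0 21.0
234 s 551.2 z 56.3 l -44.0 21.0
235 s 551.2 z 57.5 l -44.0 21.0
236 s 551.2 z 58.8 l -44.0 22.0
237 s 551.1 z 59.8 l -44.0 21.0
238 s 551.2 z 61.0 l -44.0 21.0
239 s 551.2 z 62.2 l -44.0 21.0
240 s 551.2 z 63.3 l -44.0 21.0
241 s 551.1 z 64.2 l -44.0 21.0
242 s 550.9 z 64.8 l -44.0 21.0
243 s 550.4 z 64.9 l -44.0 21.0
244 s 550.1 z 65.2 l -44.0 21.0
245 s 549.6 z 65.1 l -44.0 21.0
246 s 549.1 z 65.0 l -44.0 21.0
247 s 548.6 z 65.0 l -44.0 21.0
248 s 548.2 z 65.2 l -44.0 22.0
249 s 547.7 z 65.1 l -44.0 21.0
250 s 547.2 z 65.0 l -44.0 21.0
251 s 546.5 z 64.7 l -44.0 21.0
```

Request:
move_arm --pt "0 0 0 -5 0 0 0" --pt "0 0 0 -10 0.5 0 0" --pt "0 0 0 -15 0.5 0 0" --pt "0 0 0 -20 1 0 0" --pt "0 0 0 -25 1 0 0" --pt "0 0 0 -29 1.5 0 0" --pt "0 0 0 -33 1.5 0 0" --pt "0 0 0 -37 1.5 0 0" --pt "0 0 0 -41 1.5 0 0" --pt "0 0 0 -45 1.5 0 0" --pt "0 0 0 -49 1.5 0 0" --pt "0 0 0 -53 1.5 0 0"

```text
time_s: 4.7
tool_pos: [578.5, -105.1, 66.6]
ee_rot: [-0.164, -2.138, 2.132]
force: [-5.1, 0.2, 3.8]
opening: -0.001
```

```bash
python3 look.py 4 wrist scene;python3 lip.py /tmp/wrist4.npz | tail -15
```

```text
4.7 [ 578.5 -105.1   66.6] s,l 587.8 -11.3 F [-5.1  0.2  3.8]
[[-0.987 -0.007 -0.159]
 [ 0.159  0.003 -0.987]
 [ 0.007 -1.    -0.002]]
joints [-0.33  0.45  1.64  0.    1.05  1.4 ]
239 s 604.2 z 60.5 l -44.0 21.0
240 s 604.2 z 61.7 l -44.0 21.0
241 s 604.2 z 62.9 l -44.0 21.0
242 s 604.3 z 64.1 l -44.0 21.0
243 s 604.0 z 64.6 l -44.0 21.0
244 s 603.9 z 65.4 l -44.0 22.0
245 s 603.4 z 65.4 l -44.0 21.0
246 s 603.0 z 65.5 l -44.0 21.0
247 s 602.6 z 65.6 l -44.0 22.0
248 s 602.0 z 65.5 l -44.0 22.0
249 s 601.6 z 65.6 l -44.0 21.0
250 s 601.1 z 65.5 l -44.0 21.0
251 s 600.6 z 65.4 l -44.0 21.0
252 s 600.2 z 65.5 l -44.0 22.0
253 s 599.6 z 65.4 l 6.0 21.0
```

View pics/wrist4.png

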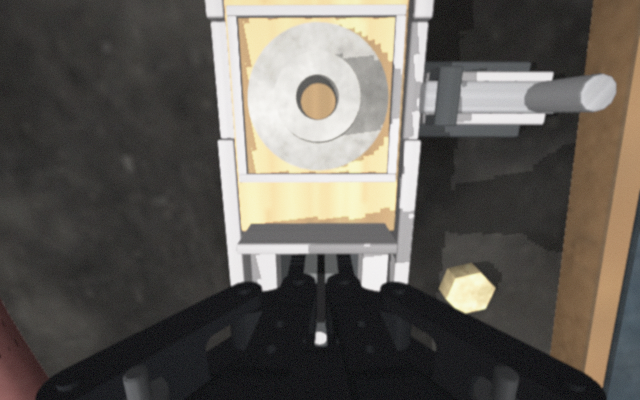

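View pics/scene4.png

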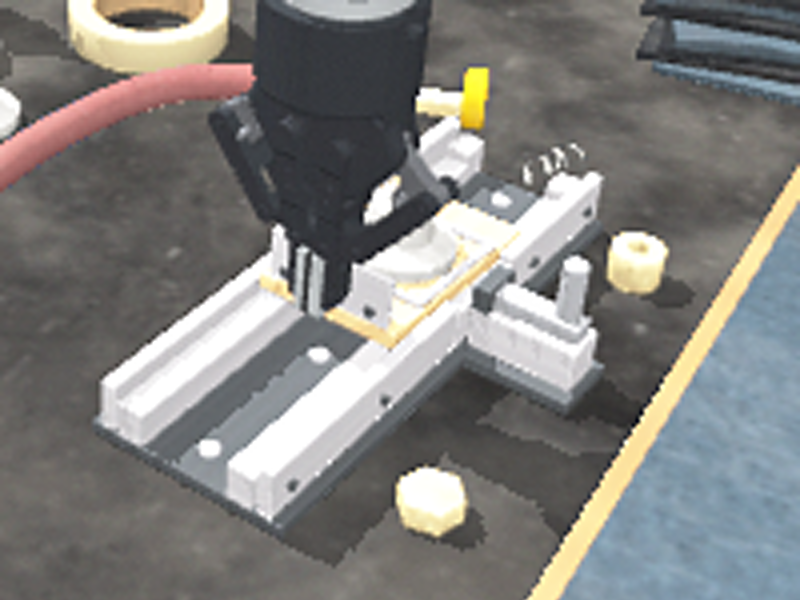

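The board's middle is past the notch edge, but it's still level. Finger friction is holding its rear down (Fz 4 N), so I'll back off a little to let it tip.

Request:
move_arm --pt "0 0 0 2 0 0 0" --pt "0 0 0 5 0 0 0" --pt "0 0 0 5 0 0 0" --pt "0 0 0 5 0 0 0"

```text
time_s: 5.2
tool_pos: [575.6, -104.9, 66.8]
ee_rot: [-0.17, -2.139, 2.135]
force: [0.3, 0.1, 0.6]
opening: -0.002
```

```bash
python3 look.py 5 wrist;python3 lip.py /tmp/wrist5.npz | tail -12
```

```text
5.2 [ 575.6 -104.9   66.8] s,l 584.9 -11.5 F [0.3 0.1 0.6]
[[-0.987 -0.001 -0.16 ]
 [ 0.16   0.002 -0.987]
 [ 0.002 -1.    -0.002]]
joints [-0.33  0.44  1.66  0.    1.04  1.4 ]
230 s 608.2 z 67.7 l -44.0 21.0
231 s 608.0 z 68.3 l -44.0 22.0
232 s 607.6 z 68.5 l -44.0 21.0
233 s 607.3 z 68.7 l -44.0 21.0
234 s 606.9 z 68.8 l -44.0 21.0
235 s 606.4 z 68.7 l -44.0 21.0
236 s 606.0 z 68.8 l -44.0 22.0
237 s 605.6 z 69.0 l -44.0 21.0
238 s 605.2 z 69.0 l -44.0 21.0
239 s 604.7 z 69.0 l -44.0 21.0
240 s 604.3 z 69.1 l -44.0 22.0
241 s 603.7 z 68.8 l -44.0 21.0
```

View pics/wrist5.png

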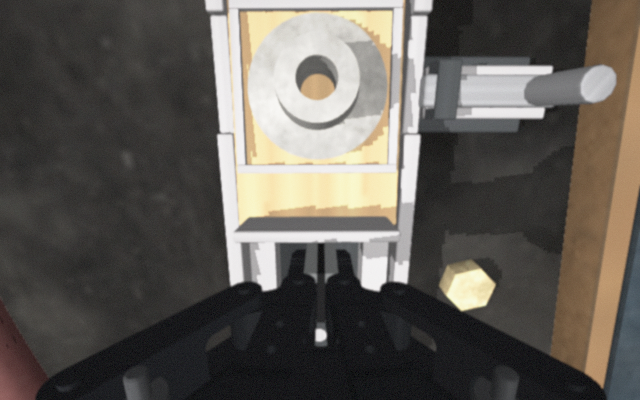

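It tipped forward (lip top z 65→69) with the hub in its frame. I'll continue pushing.

Request:
move_arm --pt "0 0 0 -6 0 0 0" --pt "0 0 0 -11 0 0 0" --pt "0 0 0 -15 0 0 0" --pt "0 0 0 -19 0 0 0" --pt "0 0 0 -23 0 0 0" --pt "0 0 0 -27 0 0 0" --pt "0 0 0 -31 0 0 0" --pt "0 0 0 -35 0 0 0" --pt "0 0 0 -39 0 0 0" --pt "0 0 0 -42 0 0 0" --pt "0 0 0 -45 0 0 0" --pt "0 0 0 -47 0 0 0"

```text
time_s: 6.45
tool_pos: [622.3, -112.4, 66.8]
ee_rot: [-0.17, -2.139, 2.135]
force: [-0.6, 0.6, -2.2]
opening: 0.004
```

```bash
python3 look.py 6 wrist;python3 lip.py /tmp/wrist6.npz | tail -12
```

```text
6.45 [ 622.3 -112.4   66.8] s,l 632.3 -11.5 F [-0.6  0.6 -2.2]
[[-0.987 -0.001 -0.16 ]
 [ 0.16   0.002 -0.987]
 [ 0.001 -1.    -0.002]]
joints [-0.32  0.53  1.53  0.    1.09  1.41]
239 s 649.6 z 63.1 l -44.0 21.0
240 s 649.5 z 64.0 l -44.0 22.0
241 s 649.3 z 64.6 l -44.0 21.0
242 s 648.9 z 64.7 l -44.0 22.0
243 s 648.5 z 65.0 l -44.0 21.0
244 s 648.0 z 64.9 l -44.0 21.0
245 s 647.6 z 64.9 l -44.0 21.0
246 s 647.1 z 65.0 l -44.0 21.0
247 s 646.7 z 65.0 l -44.0 21.0
248 s 646.2 z 64.9 l -44.0 21.0
249 s 645.8 z 65.2 l -44.0 22.0
250 s 645.2 z 64.9 l -44.0 22.0
```

View pics/wrist6.png

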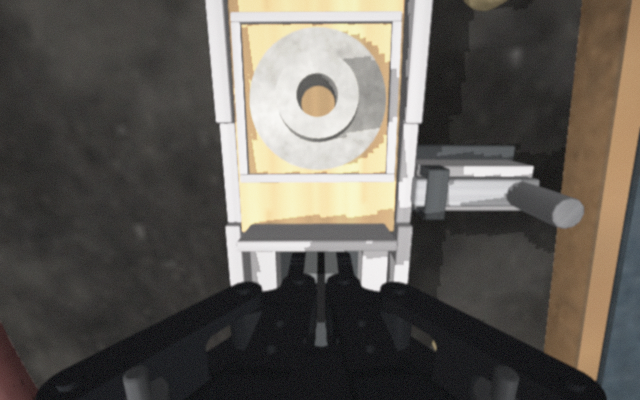

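Request:
move_arm --pt "0 0 0 -1 0 0 0" --pt "0 0 0 -2 0 0 0" --pt "0 0 0 -3 0 0 0" --pt "0 0 0 -3 0 0 0"

```text
time_s: 6.9
tool_pos: [625.8, -113.0, 67.0]
ee_rot: [-0.171, -2.14, 2.136]
force: [-1.7, 0.1, -1.3]
opening: -0.002
```

```bash
python3 look.py 7 wrist;python3 lip.py /tmp/wrist7.npz | tail -12
```

```text
6.9 [ 625.8 -113.    67. ] s,l 635.8 -11.5 F [-1.7  0.1 -1.3]
[[-0.987 -0.    -0.16 ]
 [ 0.16   0.002 -0.987]
 [ 0.    -1.    -0.002]]
joints [-0.32  0.53  1.52  0.    1.09  1.41]
233 s 652.3 z 54.1 l -44.0 22.0
234 s 652.2 z 55.1 l -44.0 22.0
235 s 652.1 z 56.1 l -44.0 21.0
236 s 651.9 z 56.8 l -44.0 21.0
237 s 651.4 z 56.9 l -44.0 21.0
238 s 651.0 z 57.1 l -44.0 21.0
239 s 650.6 z 57.2 l -44.0 21.0
240 s 650.1 z 57.1 l -44.0 21.0
241 s 649.5 z 57.1 l -44.0 22.0
242 s 649.0 z 57.1 l -44.0 21.0
243 s 648.5 z 57.0 l -44.0 21.0
244 s 648.0 z 56.9 l -44.0 21.0
```

Request:
move_arm --pt "0 0 0 4 0 0 0" --pt "0 0 0 10 0 0 0" --pt "0 0 0 18 -15 0 0" --pt "0 0 0 20 -45 0 0" --pt "0 0 0 20 -75 20 0" --pt "0 0 0 20 -75 40 0" --pt "0 0 0 20 -75 70 0" --pt "0 0 0 20 -75 100 0" --pt "0 0 0 20 -75 120 0" --pt "0 0 0 20 -75 120 0"

```text
time_s: 7.95
tool_pos: [586.5, -231.3, 142.5]
ee_rot: [-0.177, -2.137, 2.137]
force: [-0.6, 0.2, 0.1]
opening: -0.001
```

```bash
python3 look.py 8 wrist top scene
cat > post.py <<'E'
import sys
from h import *
ex=np.array([np.cos(np.radians(-9.2)),np.sin(np.radians(-9.2))]); ey=np.array([-ex[1],ex[0]])
for n in sys.argv[1:]:
    t=load(f"/tmp/{n}.npz"); v,u=np.mgrid[0:400,0:640]; W=world(t,u,v,t["depth"])
    x=W[...,:2]@ex-637.8; y=W[...,:2]@ey+11.4; z=W[...,2]
    m=(z>64)&(z<80)&(x>5)&(x<50)&(y<-50)&(y>-125); mt=m&(z>72)
    for q in (m,mt):
        if q.sum()>3: print(n,q.sum(),"post x",x[q].min().round(1),x[q].max().round(1),"y",y[q].min().round(1),y[q].max().round(1),"med",np.median(x[q]).round(1),np.median(y[q]).round(1),"z",z[q].max().round(1), "px",u[q].mean().round(0),v[q].mean().round(0))
    b=(abs(y)<37)&(x>12)&(x<24)&(t["depth"]>0)&(z>15)&(z<45); f=(abs(y)<37)&(x>124)&(x<136)&(z>15)&(z<45)&(t["depth"]>0)
    print(n,"board top z rear/front",np.median(z[b]).round(1),np.median(z[f]).round(1),b.sum(),f.sum())
E
python3 post.py wrist7 wrist8 top8 scene8
```

```text
7.95 [ 586.5 -231.3  142.5] s,l 616.0 -134.5 F [-0.6  0.2  0.1]
[[-0.987  0.002 -0.163]
 [ 0.163 -0.    -0.987]
 [-0.002 -1.    -0.   ]]
joints [-0.51  0.43  1.5   0.    1.22  1.22]
wrist7 1283 post x 21.2 33.9 y -103.5 -89.8 med 28.3 -94.4 z 75.8 px 557.0 218.0
wrist7 824 post x 21.2 33.8 y -103.5 -90.0 med 27.7 -96.3 z 75.8 px 563.0 220.0
wrist7 board top z rear/front 29.5 nan 3691 0
wrist8 369 post x 21.3 33.7 y -103.9 -91.1 med 27.8 -97.9 z 75.5 px 278.0 149.0
wrist8 330 post x 21.5 33.7 y -103.5 -91.1 med 27.7 -97.5 z 75.5 px 277.0 149.0
wrist8 board top z rear/front 29.2 nan 1518 0
top8 24 post x 21.6 33.7 y -99.4 -89.2 med 27.3 -94.1 z 77.8 px 403.0 182.0
top8 22 post x 22.9 33.7 y -99.4 -89.2 med 27.8 -94.1 z 77.8 px 403.0 181.0
top8 board top z rear/front 30.2 29.5 75 143
scene8 49 post x 18.0 30.4 y -102.5 -90.0 med 22.7 -96.7 z 74.9 px 423.0 218.0
scene8 24 post x 18.0 30.4 y -102.3 -90.7 med 24.3 -96.4 z 74.9 px 424.0 216.0
scene8 board top z rear/front 28.3 28.8 11 84
  return _methods._mean(a, axis=axis, dtype=dtype,
  ret = ret.dtype.type(ret / rcount)
```

View pics/wrist8.png

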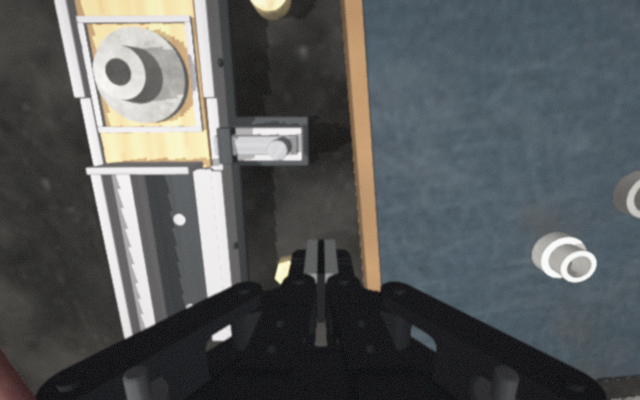

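View pics/scene8.png

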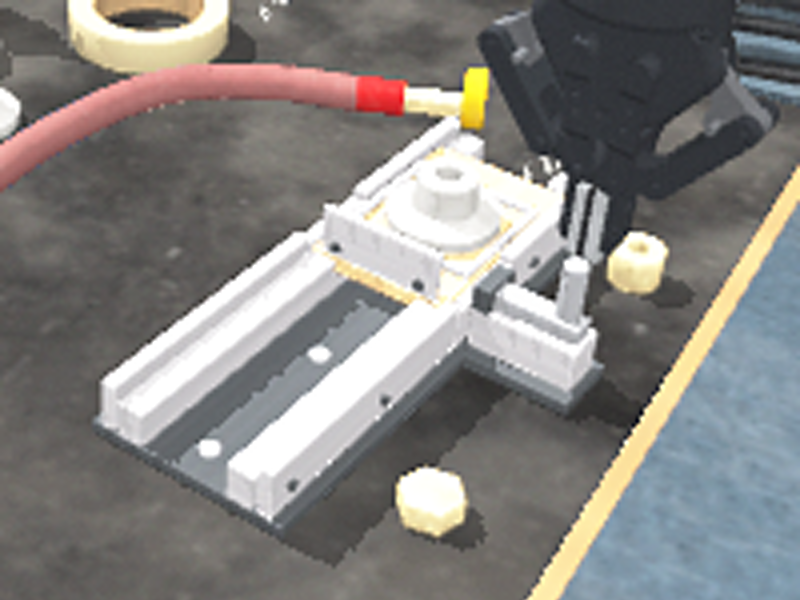

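The board is flat (top z ≈ 28–30 front and rear, lip top 57). The post is at jig (27.5, −97). I'll turn the tool 90° and come down outside the post.

Request:
move_arm --pt "0 -0.14 0 -10 0 3 0" --pt "0 -0.28 0 -20 0 5 0" --pt "0 -0.42 0 -35 0 7 0" --pt "0 -0.56 0 -49 0 7 0" --pt "0 -0.7 0 -49 0 7 0" --pt "0 -0.84 0 -49 0 7 0" --pt "0 -0.98 0 -49 0 7 0" --pt "0 -1.12 0 -49 0 7 0" --pt "0 -1.26 0 -49 0 7 0" --pt "0 -1.4 0 -49 0 7 0" --pt "0 -1.54 0 -49 0 7 0" --pt "0 -1.57 0 -49 0 7 0"

```text
time_s: 9.3
tool_pos: [634.4, -240.6, 141.9]
ee_rot: [-1.129, 1.324, -1.321]
force: [-1.0, 0.8, -0.2]
opening: 0.004
```

```bash
python3 look.py 9 wrist; python3 post.py wrist9 2>/dev/null
```

```text
9.3 [ 634.4 -240.6  141.9] s,l 664.7 -136.1 F [-1.   0.8 -0.2]
[[-0.155  0.     0.988]
 [-0.988  0.003 -0.155]
 [-0.003 -1.    -0.   ]]
joints [-0.49  0.52  1.36  0.    1.26 -0.34]
wrist9 350 post x 20.9 33.1 y -102.7 -90.6 med 26.7 -96.1 z 76.6 px 320.0 181.0
wrist9 309 post x 21.0 33.0 y -102.7 -90.7 med 27.3 -96.7 z 76.6 px 321.0 182.0
wrist9 board top z rear/front 29.1 28.9 1353 1527
```

View pics/wrist9.png

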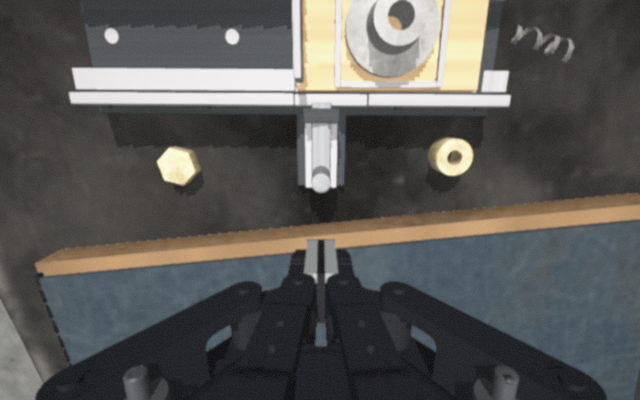

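Request:
move_arm --pt "0 0 0 6 15 0 0" --pt "0 0 0 6 35 0 0" --pt "0 0 0 6 55 0 0" --pt "0 0 0 6 66 0 0" --pt "0 0 0 6 66 0 0" --pt "0 0 0 6 66 0 0"

```text
time_s: 9.95
tool_pos: [633.6, -246.2, 75.7]
ee_rot: [-1.129, 1.325, -1.322]
force: [0.3, -0.3, -0.4]
opening: -0.002
```

```bash
python3 look.py 10 scene
```

```text
9.95 [ 633.6 -246.2   75.7] s,l 664.8 -141.7 F [ 0.3 -0.3 -0.4]
[[-0.156  0.     0.988]
 [-0.988  0.003 -0.156]
 [-0.003 -1.    -0.   ]]
joints [-0.5   0.6   1.39  0.    1.15 -0.34]
```

View pics/scene10.png

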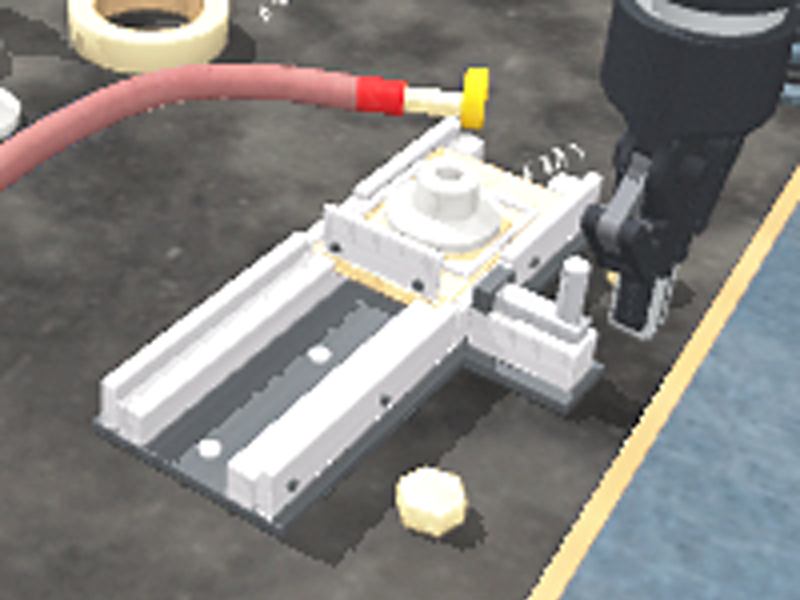

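Request:
move_arm --pt "0 0 0 -6 0 0 0" --pt "0 0 0 -11 0 0 0" --pt "0 0 0 -15 0 0 0" --pt "0 0 0 -18 0 0 0" --pt "0 0 0 -21 0 0 0" --pt "0 0 0 -24 0 0 0" --pt "0 0 0 -27 0 0 0" --pt "0 0 0 -30 0 0 0" --pt "0 0 0 -33 0 0 0" --pt "0 0 0 -36 0 0 0" --pt "0 0 0 -39 0 0 0" --pt "0 0 0 -42 0 0 0"

```text
time_s: 11.2
tool_pos: [640.9, -205.0, 76.8]
ee_rot: [-1.128, 1.323, -1.323]
force: [0.6, -1.7, 1.7]
opening: -0.0
```

```bash
python3 look.py 11 wrist; python3 post.py wrist11 2>/dev/null
```

```text
11.2 [ 640.9 -205.    76.8] s,l 665.5 -99.8 F [ 0.6 -1.7  1.7]
[[-0.156  0.002  0.988]
 [-0.988  0.002 -0.156]
 [-0.002 -1.     0.002]]
joints [-0.44  0.58  1.41  0.    1.14 -0.28]
wrist11 1558 post x 14.3 41.6 y -83.1 -64.9 med 27.2 -77.5 z 80.0 px 320.0 245.0
wrist11 1098 post x 14.3 41.4 y -83.1 -64.9 med 27.2 -75.2 z 80.0 px 320.0 247.0
wrist11 board top z rear/front 29.2 29.0 3231 3462
```

View pics/wrist11.png

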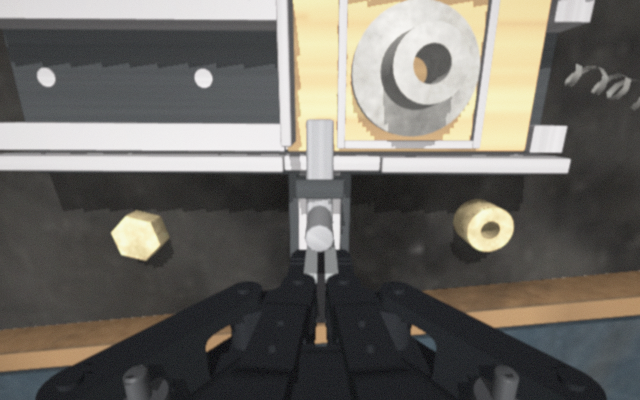

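The bolt is sliding over the board. I'll push the last few mm gently until it meets the stop.

Request:
move_arm --pt "0 0 0 -1.5 0 0 0" --pt "0 0 0 -3 0 0 0" --pt "0 0 0 -4 0 0 0" --pt "0 0 0 -5 0 0 0" --pt "0 0 0 -5 0 0 0"

```text
time_s: 11.75
tool_pos: [641.7, -199.1, 76.6]
ee_rot: [-1.128, 1.324, -1.322]
force: [0.8, -0.5, -0.5]
opening: -0.0
```

```bash
python3 look.py 12 wrist; python3 post.py wrist12 2>/dev/null
```

```text
11.75 [ 641.7 -199.1   76.6] s,l 665.2 -94.0 F [ 0.8 -0.5 -0.5]
[[-0.156  0.002  0.988]
 [-0.988  0.003 -0.156]
 [-0.003 -1.     0.001]]
joints [-0.43  0.58  1.42  0.    1.14 -0.28]
wrist12 1563 post x 14.1 41.3 y -77.3 -59.2 med 27.4 -71.7 z 80.0 px 320.0 246.0
wrist12 1115 post x 14.1 41.3 y -77.3 -59.3 med 27.4 -69.5 z 80.0 px 320.0 247.0
wrist12 board top z rear/front 29.2 28.9 3271 3535
```

Request:
move_arm --pt "0 0 0 -0.7 0 0 0" --pt "0 0 0 -1.4 0 0 0" --pt "0 0 0 -1.4 0 0 0"

```text
time_s: 12.1
tool_pos: [641.6, -198.9, 76.5]
ee_rot: [-1.129, 1.323, -1.323]
force: [1.1, -4.3, 0.2]
opening: -0.003
```

```bash
python3 look.py 13 wrist; python3 post.py wrist13 2>/dev/null
```

```text
12.1 [ 641.6 -198.9   76.5] s,l 665.1 -93.7 F [ 1.1 -4.3  0.2]
[[-0.156  0.001  0.988]
 [-0.988  0.001 -0.156]
 [-0.001 -1.     0.001]]
joints [-0.43  0.58  1.42  0.    1.14 -0.27]
wrist13 1555 post x 14.0 41.2 y -77.2 -58.9 med 27.3 -71.1 z 80.0 px 320.0 246.0
wrist13 1102 post x 14.0 41.2 y -77.1 -59.1 med 27.3 -69.2 z 80.0 px 320.0 247.0
wrist13 board top z rear/front 29.2 28.9 3310 3554
```

Request:
move_arm --pt "0 0 0 -1.5 0 0 0" --pt "0 0 0 -3 0 0 0" --pt "0 0 0 -3 0 0 0"

```text
time_s: 12.45
tool_pos: [641.6, -198.7, 76.6]
ee_rot: [-1.133, 1.321, -1.327]
force: [-1.0, -9.3, -0.0]
opening: -0.0
```

```bash
python3 look.py 14 wrist; python3 post.py wrist14 2>/dev/null
```

```text
12.45 [ 641.6 -198.7   76.6] s,l 665.1 -93.5 F [-1.  -9.3 -0. ]
[[-0.156  0.001  0.988]
 [-0.988 -0.004 -0.156]
 [ 0.003 -1.     0.001]]
joints [-0.43  0.58  1.42 -0.    1.14 -0.27]
wrist14 1560 post x 14.0 41.2 y -77.0 -58.9 med 27.3 -71.1 z 80.0 px 320.0 246.0
wrist14 1109 post x 14.0 41.1 y -76.9 -59.2 med 27.3 -69.3 z 80.0 px 320.0 247.0
wrist14 board top z rear/front 29.2 28.9 3299 3574
```

The force rises to 9 N with no further movement, so the bolt is at its stop. Now I'll back off and raise the arm.

Request:
move_arm --pt "0 0 0 3 0 0 0" --pt "0 0 0 8 0 0 0" --pt "0 0 0 15 0 0 0" --pt "0 0 0 20 -20 0 0" --pt "0 0 0 20 -50 0 0" --pt "0 0 0 20 -80 0 0" --pt "0 0 0 30 -100 0 0" --pt "0 0 0 30 -100 0 0"

```text
time_s: 13.3
tool_pos: [639.1, -229.8, 181.3]
ee_rot: [-1.129, 1.315, -1.333]
force: [0.5, -0.1, 0.1]
opening: 0.0
```

```bash
python3 look.py 15 wrist scene; python3 post.py wrist15 scene15 2>/dev/null
```

```text
13.3 [ 639.1 -229.8  181.3] s,l 667.6 -124.7 F [ 0.5 -0.1  0.1]
[[-0.157  0.008  0.988]
 [-0.988 -0.007 -0.157]
 [ 0.006 -1.     0.009]]
joints [-0.47  0.48  1.34 -0.    1.32 -0.31]
wrist15 242 post x 20.9 33.5 y -71.4 -59.2 med 26.9 -65.4 z 75.5 px 315.0 143.0
wrist15 227 post x 20.9 33.5 y -71.4 -59.7 med 26.9 -65.5 z 75.5 px 315.0 143.0
wrist15 board top z rear/front 29.2 28.9 1292 1442
scene15 44 post x 18.4 31.6 y -71.3 -58.5 med 22.4 -66.0 z 75.2 px 409.0 211.0
scene15 21 post x 19.4 31.6 y -70.8 -58.5 med 24.8 -64.9 z 75.2 px 409.0 210.0
scene15 board top z rear/front 33.3 28.8 33 83
```

View pics/wrist15.png

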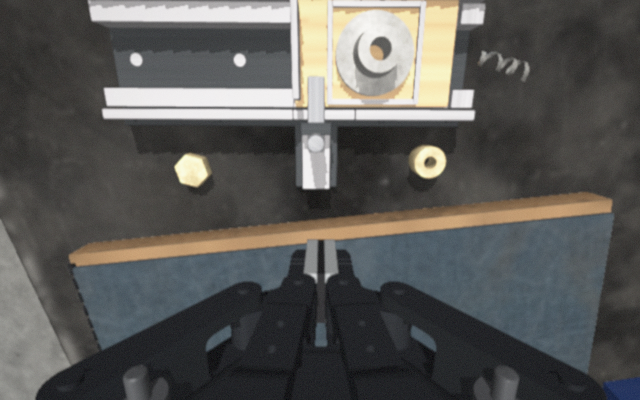

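View pics/scene15.png

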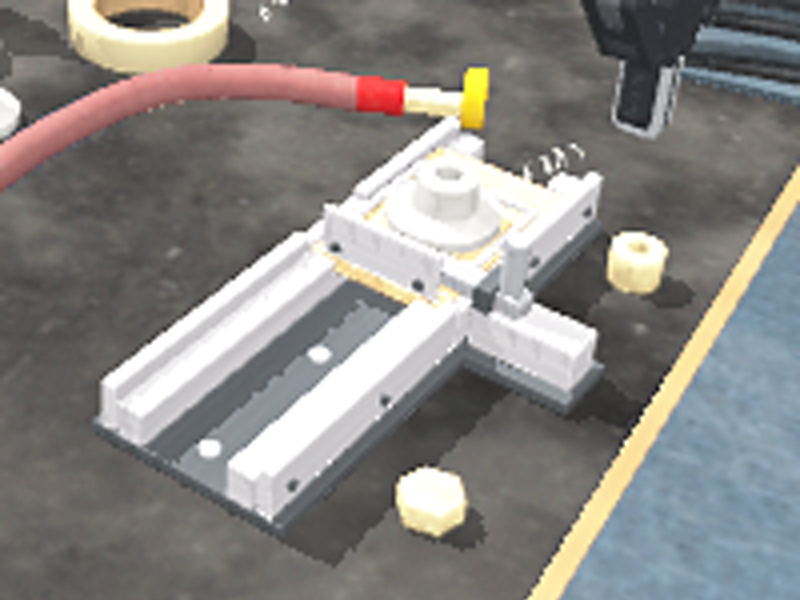

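The wrist view shows the bolt bar over the board at (316,100) and the hub in its frame at (376,50). The nut (193,170) and spacer (428,162) haven't moved. I'll hand in.

```bash
python3 -c "
from rig import ctrl
print(ctrl.close_job())"
```

```text
the job is handed in; nothing more can be done
None
```

I pushed the board by its lip until it dropped into the notch, then pushed the bolt post home, backed the arm clear and handed the job in at about 13.4 s.

**Board:** It lies flat: the board's top measured 29.2 mm at the rear and 28.9 mm at the front, and the lip top dropped from 65 to 57 mm. The lip's rear face is at about jig x 9.5 mm, where 10 ± 2.5 is expected. The board stayed level past the notch edge because finger friction held its rear down. I backed off about 3 mm so it could tip, then carried on pushing.

**Bolt:** The post's centre is at jig y −65.5 mm, against −66 when home. The push force rose to 9 N with no further movement, so the bolt is against its stop.

**Other things:** The hub is still in its frame and was not touched. The nut and spacer look unmoved. The arm never went near the tape measure, but I did not check it in the last pictures.

**Disagreements:**
- The last scene view read 33 mm for the board's rear, most likely because the bolt bar now covers that patch.
- That same camera placed the post about 3–4 mm nearer in x than the wrist camera did.

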